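# Read the exhibit label and the record label with the docked reader

## Robot

A 7-joint arm with a two-finger parallel gripper is mounted at the origin on the work surface. World frame = base frame: x ahead of the robot, y to its left, z up, the work surface at z = 0. Lengths are in m, angles in rad, forces in N, time in s.
With the tool pointing down it reaches from about 0.4 to 0.85 m from the base axis. Payload 10.4 kg.
Tool frame: the origin (TCP) lies at the centre of the arm's flange, where the gripper is bolted on; the fingertips stand 182 mm ahead of it and the grasp point (between the pads) lies 164 mm ahead of it; z points along the fingers, y is the line along which they close (so a half turn about z gives the same grasp; the last joint's range is limited). The gripper opens to 87 mm and grips with 3 to 60 N. Pads are 19 mm wide; open, the fingers measure 117 mm over their backs; the gripper's body (75 mm by 190 mm) begins 51 mm behind the grasp point.
Start: joints at [1.274, 0.332, -0.065, 1.46, 0.022, 1.35, -0.088], TCP at [0.169, -0.602, 0.405] pointing down, gripper open.
Joint ranges: [-2.6, 2.6], [-0.5, 2.12], [-1.47, 1.34], [0.16, 2.42], [-1.27, 4.41], [0.06, 2.06], [-2.6, 2.6]. Speed limits (rad/s): [2.22, 2.22, 2.79, 2.79, 3.14, 3.14, 3.14].

## Interface

Orientations are given as a unit quaternion [x, y, z, w].
In Python, from bench import r, eyes, job gives the robot as it stands. The module is installed in compiled form; this text tells all that it offers.
- The arm moves only by the shell command python3 -m inch 'ROWS' [OPENING] [FORCE]. ROWS is JSON, a list of rows, each a list of 6 numbers: the shift along the tool's x, y, z normalised to -1 to 1, where 1 is 4 cm, then the turn, a rotation vector about the tool's x, y, z normalised to -1 to 1, where 1 is 0.12 rad. In form: [[x, y, z, wx, wy, wz], ...]. A call has exactly 5 rows; each row shifts and turns the commanded pose from where the row before left it, along the tool's axes as they then stand; what a row does not reach is not made up. A row lasts 1/12 s, in which the tool goes at most 41.7 mm and 7.16 degrees, less where a joint would pass 70% of its speed; a pose out of reach is approached as far as the arm can. A call with a number of a shift or a turn outside -1 to 1 is refused whole. A call with a gripper value outside its range is refused whole. OPENING is the gripper command: -1 is shut, 1 is fully open, values between are in proportion, set as the call begins (- or left out, the last holds). The fingers move at their own pace and stop on an object; FORCE is the grip in N (left out, the last holds). Time passes only in rows, so rows that do not move let the fingers close, or fill a call up. It gives the time, the measured TCP pose, the force, the opening and the grip force at its end, in the units of the state.
- r.read_state(): the state, without advancing time (a new reading comes with each control period).
- eyes.camera(name): name is "scene" or "top"; returns a dict with "pixels" (480x640x3 uint8, red, green, blue), "fx", "fy", "cx", "cy" (pixels), "extrinsics" (4x4, takes a point from camera to world coordinates). Camera axes: x right, y down, z forward; pixel columns grow to the right and rows downward; lengths in m; the calibration is good to about 2 mm. A picture is of the moment at which its call begins. There is no depth.
- job.close_job(): hands the job in; it is judged then, once.
The state is a dict: "time": time; "joint_positions": joint angles; "joint_vel": joint speeds; "joint_torque": joint torques, N m; "ee_pos": TCP position; "eef_rot": TCP orientation; "ft_force": force on the tool from outside, world axes, zero at the start; "torque": the same for the moment, N m; "width": finger opening in m; "grip_force": force on a finger pad.
Only numpy, scipy, OpenCV 4.12 (cv2) and the standard library are available. Lean on these libraries where they do the work, as an engineer would, in place of code of your own. Each camera call takes 0.05 s, during which the arm holds its last target. There are 200 camera calls.

## Task

Draw the hand-held label reader out of its dock by its tail, lay it down on the dock's rubber mat and let go, then take it again by its ribbed middle grip (it reads only while that grip is squeezed). Aim it square at the middle of the label on the acrylic display cube, its nose about 60 mm from the label, and hold it steady there for two seconds; then do the same at the label on the sloping record stand. Finally lay the reader flat on the middle of the rubber mat again and let go, without dropping it, bumping the cube or the stand, or disturbing the candlestick, cup and cigar tube.

Things in the scene. Friction and masses are not known exactly. Their poses are not given: they have to be found in the camera images.
- reader_center (a point): centre of the hand-held label reader, a straight grey bar 190 mm long, 36 mm high, about 0.23 kg, balanced at its middle; this point is 18 mm above its underside. Own x runs from tail to nose, y across, z up. Head: from 25 to 95 mm ahead of this point, 50 mm wide, dark window at the nose. At the start it lies on the dock's floor in the sleeve, only its tail sticking out of the mouth
- reader_tail (a point): middle of the reader's tail, 62 mm behind the reader's centre; axes as the reader. The grey tail runs from 95 to 28 mm behind the centre, is 30 mm wide and 32 mm high, with a small steel disc on top
- reader_nose (a point): middle of the reader's nose, 95 mm ahead of its centre; axes as the reader
- reader_spot (a point): the reading spot in the air, 60 mm straight ahead of the nose (155 mm ahead of the centre); put this on the label; axes as the reader
- reader_grip: the black ribbed grip in the middle of the reader, from 28 mm behind to 25 mm ahead of its centre, 38 mm wide, 36 mm high; origin on the underside, 18 mm below the reader's centre, axes as the reader. It has no moving part: being pinched there by the fingers with more than 4 N is the squeeze
- mat (a point): middle of the place on the rubber mat where the reader is laid, on its upper surface, 4 mm above the cart top. The black mat is 110 mm wide and reaches from 100 mm behind to 125 mm ahead of this point. Own x runs along the mat towards the grey sleeve, y across, z up. Dock and mat are one piece, fixed to the cart
- mouth (a point): centre of the open mouth of the dock's grey sleeve, 22 mm above the cart top, 125 mm ahead of the mat point; axes as the mat. The sleeve runs 132 mm along +x, closed at its end, 60 mm wide and 42 mm high inside, 84 mm wide outside, floor level with the mat, roof top 51 mm above the cart top. The reader comes out along -x
- cube_label: upright white label with dark bars on the side of the acrylic cube facing the robot; origin at the middle of that face, 115 mm above the cart top; own x points level into the cube (the way the reader must look), y level, z up. The label is 50 mm wide, runs the height of the face and folds 30 mm over the cube's top edge
- stand_label: white label with dark bars, 70 x 50 mm, in the middle of the stand's 120 x 120 mm grey panel, which faces the robot and leans back 30 degrees from upright. Origin at the middle of the label's face, 115 mm above the cart top; own x points into the panel (30 degrees below level, the way the reader must look), y level, z up the panel
- candlestick_center (a point): pewter candlestick, 165 mm high, foot 90 mm across, loose; point 80 mm up its axis. Leave alone.
- cup_center (a point): brown stoneware cup, 85 mm high, 76 mm across, loose; point half-way up its axis. Leave alone.
- cigar_tube_center (a point): silver cigar tube lying, 150 mm long along its x, 22 mm thick, with a square cap, loose; point at its centre. Leave alone.
- cube: the clear 100 mm acrylic cube on a 120 x 120 x 65 mm aluminium riser, top 165 mm above the cart, fixed; origin under its middle on the cart top; axes as its label; the label face is 50.5 mm from the axis
- stand: the sloping record stand, fixed, top 167 mm above the cart; origin on the cart top right below the label's middle; own x level away from the robot. Base plate 130 x 130 x 12 mm, from 25 mm on the robot's side of the origin to 105 mm behind
- reader: the whole reader; origin on its underside below its centre, axes as above
There are look-alikes about, which are no part of the job. What is shaped like the cube but pink is not meant. Of the things that look like the reader, take the one that is farthest to the robot's right at the start.

How it is judged:
By the outcome, as a careful person would: the job done as asked, in the order asked, and still so for the second after the job is handed in, with the robot touching nothing.
It also fails if it takes over 72 s, if anything falls off the work surface, if the arm or the gripper's body presses on something with over 40 N, if the wrist force passes 120 N, or if a joint passes its speed limit or range.

## Working session

There is one attempt and no reset: what is moved stays moved. The work goes in short steps, Python scripts to look and compute and a shell command to move; the robot and the scene stay as the last step left them, time stands still between calls to the robot, and variables do not carry over. Pictures are saved under pics/ and viewed, at most 10 in all, crops included, and the job is handed in when it is done.

```bash
mkdir -p pics; ls
cat > h.py <<'E'
import numpy as np,cv2
from scipy.spatial.transform import Rotation as R
from bench import r,eyes,job
def shot(n,f):
    c=eyes.camera(n); cv2.imwrite('pics/'+f,c['pixels'][:,:,::-1]); np.save('pics/'+f+'.npy',c,allow_pickle=True); return c
def load(f): return np.load('pics/'+f+'.npy',allow_pickle=True).item()
def ray(c,u,v):
    E=np.array(c['extrinsics']); d=E[:3,:3]@np.array([(u-c['cx'])/c['fx'],(v-c['cy'])/c['fy'],1]); return E[:3,3],d/np.linalg.norm(d)
def onz(c,u,v,z):
    o,d=ray(c,u,v); return o+d*(z-o[2])/d[2]
def proj(c,p):
    E=np.linalg.inv(np.array(c['extrinsics'])); q=E[:3,:3]@np.array(p)+E[:3,3]; return [c['fx']*q[0]/q[2]+c['cx'],c['fy']*q[1]/q[2]+c['cy']]
def tri(c1,p1,c2,p2):
    o1,d1=ray(c1,*p1);o2,d2=ray(c2,*p2)
    t=np.linalg.lstsq(np.c_[d1,-d2],o2-o1,rcond=None)[0]
    a=o1+t[0]*d1;b=o2+t[1]*d2; return (a+b)/2,np.linalg.norm(a-b)
E
python3 - <<'E'
from h import *
for n in('scene','top'):
    c=shot(n,n+'0.png'); print(n,np.round(c['extrinsics'],3).tolist(),c['fx'],c['cx'],c['cy'])
print(r.read_state())
E
```

```text
pics
scene [[0.474, 0.695, -0.541, 1.07], [0.881, -0.382, 0.28, -0.333], [-0.012, -0.609, -0.793, 0.875], [0.0, 0.0, 0.0, 1.0]] 480.8264944995156 323.1343412020503 245.12628132899465
top [[0.02, -0.982, 0.187, 0.329], [-0.999, -0.025, -0.027, -0.031], [0.031, -0.186, -0.982, 1.074], [0.0, 0.0, 0.0, 1.0]] 440.14993963878084 319.76360370173455 237.36805057300606
{'time': 0.1, 'joint_positions': array([ 1.27439459,  0.33283114, -0.06466459,  1.46084525,  0.02156316,
        1.34988574, -0.0885054 ]), 'joint_vel': array([ 1.27386471e-03, -1.62164411e-03,  1.33899517e-03, -9.22928285e-04,
        1.96036341e-03, -6.67836580e-04, -1.59361568e-06]), 'joint_torque': array([ 1.27207844e-03, -6.24550080e+01,  2.43672001e-02, -3.90724111e+01,
       -6.15201867e-02,  3.66012077e-02,  3.00764623e-05]), 'ee_pos': array([ 0.16896176, -0.60161837,  0.40402498]), 'eef_rot': array([ 9.90645412e-01,  1.36459743e-01, -1.02819923e-04, -6.29741544e-04]), 'ft_force': array([ 0.31810193, -0.33423564, -0.15502756]), 'torque': array([ 0.00043763, -0.0275075 ,  0.01494914]), 'grip_force': 0.0, 'width': 0.08738089760792364}
```

View pics/scene0.png

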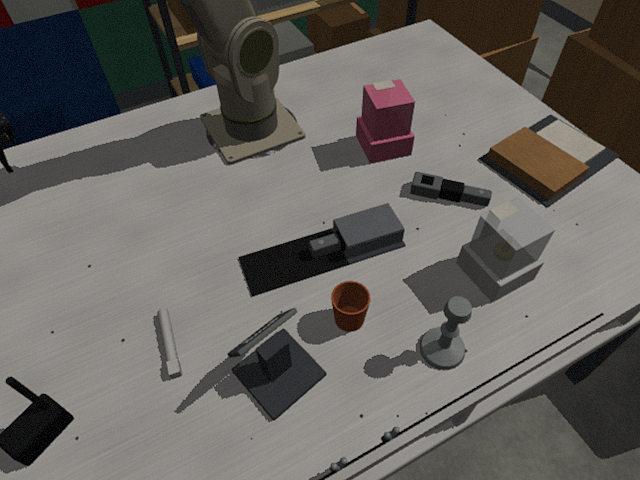

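View pics/top0.png

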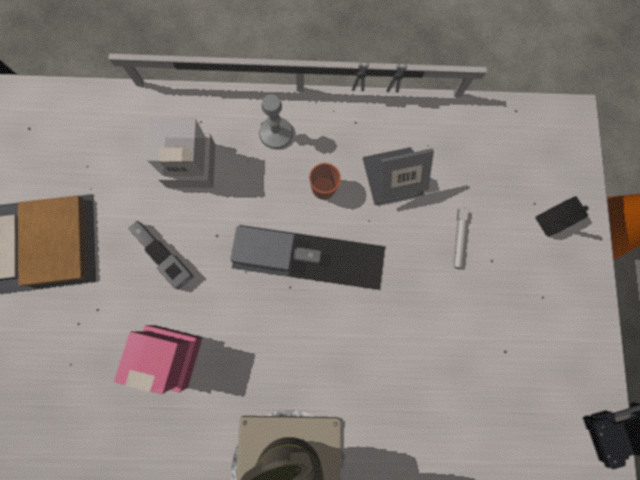

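The reader to use is the one in the dock: tail at about (307,255) in top, and farther right than the loose one at (160,250). The cube label is at about (172,155), the stand label at (407,176), and the pink cube at the lower left is ignored.

Run:
```python
from h import *
c=load('top0.png');im=c['pixels'][:,:,::-1]
a=cv2.resize(im[105:195,140:220],None,fx=5,fy=5,interpolation=3)
b=cv2.resize(im[140:215,355:445],None,fx=4.4,fy=4.4,interpolation=3)[:,:396]
cv2.imwrite('pics/a.png',np.vstack([np.hstack([a[:330],np.zeros((330,4,3),np.uint8),b[:330,:396]]),cv2.resize(im[220:300,220:400],(800,356),interpolation=3)[:269]]) if False else np.vstack([np.hstack([a[:330,:400],b[:330,:396]]),cv2.resize(im[222:292,225:395],(796,269),interpolation=3)]) )
hsv=cv2.cvtColor(im,cv2.COLOR_BGR2HSV)
g=cv2.cvtColor(im,cv2.COLOR_BGR2GRAY)
# mat
m=(g<45).astype(np.uint8); m[:220]=0;m[300:]=0;m[:,:230]=0;m[:,400:]=0
k,_=cv2.findContours(m,0,1);k=max(k,key=cv2.contourArea)
bx=cv2.boxPoints(cv2.minAreaRect(k)); print('mat',bx.tolist())
print([np.round(onz(c,*p,0.004),3).tolist() for p in bx])
# cream labels
w=((im[:,:,2].astype(int)-im[:,:,0]>12)&(g>120)).astype(np.uint8)
for nm,(x0,y0,x1,y1),z in(('cube',(140,110,220,195),.165),('stand',(380,150,440,200),.115)):
    s=np.zeros_like(w);s[y0:y1,x0:x1]=w[y0:y1,x0:x1];s=cv2.morphologyEx(s,cv2.MORPH_CLOSE,np.ones((5,5)))
    k,_=cv2.findContours(s,0,1)
    for q in k:
        if cv2.contourArea(q)>60:
            bx=cv2.boxPoints(cv2.minAreaRect(q));print(nm,cv2.contourArea(q),np.round(bx,1).tolist(),[np.round(onz(c,*p,z),3).tolist() for p in bx])
# orange cup
```

```text
mat [[289.0270080566406, 273.83782958984375], [291.3513488769531, 259.89190673828125], [307.0810852050781, 262.5135498046875], [304.7567443847656, 276.45947265625]]
[[0.441, 0.013, 0.004], [0.475, 0.008, 0.004], [0.47, -0.031, 0.004], [0.436, -0.026, 0.004]]
cube 438.0 [[158.0, 145.0], [191.0, 145.0], [191.0, 161.0], [158.0, 161.0]] [[0.697, 0.298, 0.165], [0.7, 0.227, 0.165], [0.663, 0.225, 0.165], [0.661, 0.295, 0.165]]
cube 1314.0 [[140.0, 110.0], [219.0, 110.0], [219.0, 194.0], [140.0, 194.0]] [[0.777, 0.344, 0.165], [0.783, 0.172, 0.165], [0.591, 0.16, 0.165], [0.586, 0.326, 0.165]]
stand 69.5 [[432.0, 179.0], [432.0, 150.0], [439.0, 150.0], [439.0, 179.0]] [[0.655, -0.313, 0.115], [0.726, -0.315, 0.115], [0.726, -0.331, 0.115], [0.656, -0.329, 0.115]]
```

View pics/a.png

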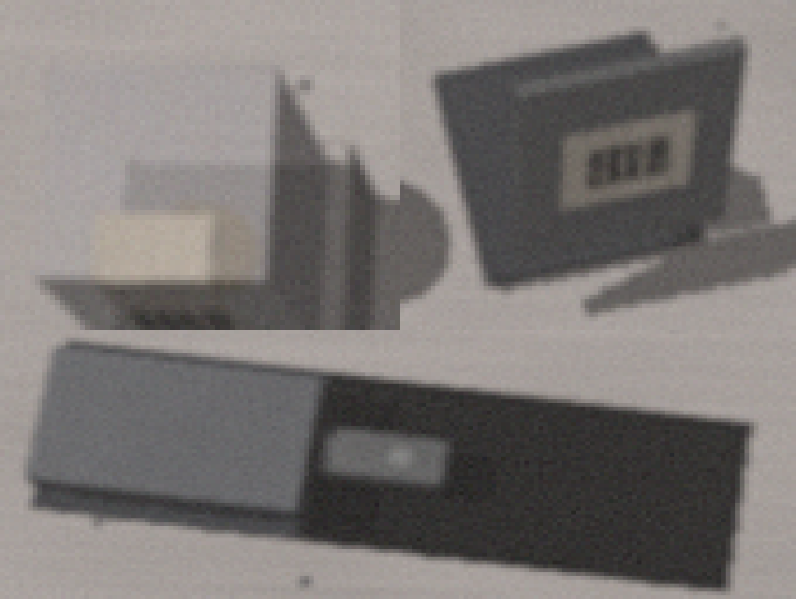

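Crops in top view: the fold of the cube label spans crop (95,211)–(216,283), the stand label (561,136)–(692,185), the mat's right end (750,425)/(727,590), and the tail end (447,440)/(445,486) with its disc at (400,456).

Run:
```python
from h import *
c=load('top0.png');s=load('scene0.png')
A=lambda x,y:((x+.5)/5-.5+140,(y+.5)/5-.5+105)
B=lambda x,y:((x-400+.5)/4.4-.5+355,(y+.5)/4.4-.5+140)
C=lambda x,y:((x+.5)/4.682-.5+225,(y-330+.5)/3.843-.5+222)
f=np.round
def W(F,pts,z): return np.array([onz(c,*F(*p),z) for p in pts])
q=W(A,[(95,211),(214,211),(216,283),(92,281)],.165)
print('fold',f(q[:,:2],4).tolist(),'mid',q.mean(0))
e=W(A,[(42,280),(270,283)],.165);d=e[1]-e[0];print('cubetopedge',e[:,:2].tolist(),np.linalg.norm(d),'yaw of label x',np.degrees(np.arctan2(d[0],-d[1])))
# stand corners: z up panel ±25mm*cos30
zc=.115;dz=.025*np.cos(np.pi/6)
p=[(561,136),(694,110),(692,185),(563,211)]
q=np.vstack([W(B,p[:2],zc+dz),W(B,p[2:],zc-dz)])
print('stand',f(q,4).tolist(),q.mean(0))
d=q[1]-q[0]+q[2]-q[3];print('stand yaw',np.degrees(np.arctan2(d[0],-d[1])),np.linalg.norm(d)/2)
q=W(C,[(750,425),(727,590),(325,378)],.004);print('mat far',f(q,4).tolist())
d=q[0]-q[2];print('edge yaw of mat x',np.degrees(np.arctan2(-d[1],-d[0])),np.linalg.norm(q[0]-q[1]),np.linalg.norm(d))
y=np.arctan2(-d[1],-d[0]);ax=np.array([np.cos(y),np.sin(y)]);m=(q[0]+q[1])[:2]/2+.1*ax;print('mat',m,'mouth',m+.125*ax)
t=W(C,[(332,428),(447,440),(445,486),(325,472),(400,456)],.038);print('tail',f(t,4).tolist())
te=(t[1]+t[2])[:2]/2;print('tail pt',te+.033*ax,'along',(te-m)@ax)
# others
im=c['pixels'].astype(int)
print('cup',onz(c,325,176,.085),'candle',onz(c,272,104,.165),onz(c,276,131,0),'tube',onz(c,459,214,.011),onz(c,459,266,.011))
st=r.read_state();print(f(R.from_quat(st['eef_rot']).as_matrix(),3))
```

```text
fold [[0.6932, 0.2966], [0.6948, 0.2456], [0.6621, 0.2422], [0.6613, 0.2951]] mid [0.67783736 0.26986253 0.165     ]
cubetopedge [[0.6610981804067785, 0.31633418463273627], [0.6627841618489052, 0.21917444309949505]] 0.09717436857643807 yaw of label x 0.9941352799267698
stand [[0.665, -0.2143, 0.1367], [0.681, -0.2831, 0.1367], [0.6552, -0.2927, 0.0933], [0.6388, -0.2234, 0.0933]] [ 0.65999865 -0.25338539  0.115     ]
stand yaw 13.262182842420637 0.07088757376442463
mat far [[0.5148, -0.2222, 0.004], [0.4085, -0.2093, 0.004], [0.5399, 0.0034, 0.004]]
edge yaw of mat x 83.6499960306609 0.10703506636481905 0.2269563288835696
mat [ 0.47271884 -0.1163501 ] mouth [0.48654405 0.007883  ]
tail [[0.5017, -0.0022, 0.038], [0.4956, -0.0609, 0.038], [0.4668, -0.0605, 0.038], [0.4741, 0.0005, 0.038], [0.485, -0.0372, 0.038]]
tail pt [ 0.48487025 -0.02790284] along 0.05624859030318499
cup [ 0.66512898 -0.06771339  0.085     ] candle [0.80185525 0.05611388 0.165     ] [0.81229234 0.05854727 0.        ] tube [ 0.6006366  -0.40884746  0.011     ] [ 0.46918921 -0.40358818  0.011     ]
[[ 0.963  0.27  -0.   ]
 [ 0.27  -0.963  0.001]
 [-0.    -0.001 -1.   ]]
```

```bash
cat >> h.py <<'E'
def tool(yaw,pitch=0):
    # tool orientation for a reader looking along yaw (deg), pitched down; tool x = reader x
    return R.from_euler('ZY',[yaw,pitch],degrees=True)*R.from_euler('x',180,degrees=True)
def need(p,Rt,frame=None):
    st=r.read_state();Rc=R.from_quat(st['eef_rot'])
    d=np.array(p)-st['ee_pos']
    print('t',round(st['time'],2),'pos',np.round(st['ee_pos'],4),'q',np.round(st['joint_positions'],2),'w',round(st['width'],4),'gf',round(st['grip_force'],1),'F',np.round(st['ft_force'],1))
    print('shift now-axes',np.round(Rc.inv().apply(d)/.04,2),'shift target-axes',np.round(Rt.inv().apply(d)/.04,2),'turn',np.round((Rc.inv()*Rt).as_rotvec()/.12,2))
E
python3 -c "
from h import *
need([.4843,-.036,.30],tool(83.6))"
```

```text
t 0.1 pos [ 0.169  -0.6016  0.404 ] q [ 1.27  0.33 -0.06  1.46  0.02  1.35 -0.09] w 0.0874 gf 0.0 F [ 0.3 -0.3 -0.2]
shift now-axes [ 11.41 -11.48   2.61] shift target-axes [14.93  6.26  2.6 ] turn [-0.01 -0.01 -9.88]
```

```bash
python3 -m inch '[[0.4,-0.4,0,0,0,0],[0.8,-0.8,0,0,0,0],[0.8,-0.8,0,0,0,0],[0.8,-0.8,0,0,0,0],[0.8,-0.8,0,0,0,0]]' 1 30
python3 -m inch '[[0.8,-0.8,0,0,0,0],[0.8,-0.8,0,0,0,0],[0.8,-0.8,0,0,0,0],[0.8,-0.8,0,0,0,0],[0.8,-0.8,0,0,0,0]]' >/dev/null
python3 -m inch '[[0.8,-0.8,0,0,0,0],[0.8,-0.8,0,0,0,0],[0.8,-0.8,0,0,0,0],[0.8,-0.8,0,0,0,0],[0.61,-0.68,0,0,0,0]]' >/dev/null
python3 -m inch '[[0,0,0.2,0,0,-0.98],[0,0,0.2,0,0,-0.98],[0,0,0.3,0,0,-0.98],[0,0,0.3,0,0,-0.98],[0,0,0.3,0,0,-0.98]]' >/dev/null
python3 -m inch '[[0,0,0.3,0,0,-0.98],[0,0,0.3,0,0,-0.98],[0,0,0.3,0,0,-0.98],[0,0,0.2,0,0,-0.98],[0,0,0.2,0,0,-0.98]]'
python3 -c "
from h import *
need([.4843,-.036,.30],tool(83.6))"
```

```text
time: 0.52
ee_pos: [0.2622, -0.4348, 0.4044]
eef_rot: [0.991, 0.136, -0.0, -0.0]
ft_force: [1.5, -1.3, 2.1]
width: 0.087
grip_force: 0.0
time: 2.18
ee_pos: [0.4611, -0.0769, 0.2999]
eef_rot: [0.747, 0.665, -0.0, -0.0]
ft_force: [-0.3, 0.1, 0.2]
width: 0.0868
grip_force: 0.0
t 2.18 pos [ 0.4611 -0.0769  0.2999] q [ 0.71  0.13 -0.68  1.96  0.09  1.08 -0.12] w 0.0868 gf 0.0 F [-0.3  0.1  0.2]
shift now-axes [ 1.08  0.46 -0.  ] shift target-axes [ 1.08  0.46 -0.  ] turn [-0.01 -0.   -0.03]
```

```bash
python3 -m inch '[[0.27,0.12,0,0,0,0],[0.27,0.11,0,0,0,0],[0.27,0.12,0,0,0,0],[0.27,0.11,0,0,0,0],[0,0,0,0,0,0]]' >/dev/null
python3 -m inch '[[0,0,0.5,0,0,0],[0,0,0.5,0,0,0],[0,0,0.5,0,0,0],[0,0,0.45,0,0,0],[0,0,0.3,0,0,0]]' 
python3 -m inch '[[0,0,0.25,0,0,0],[0,0,0.15,0,0,0],[0,0,0.1,0,0,0],[0,0,0,0,0,0],[0,0,0,0,0,0]]' 
python3 -c "
from h import *
need([.4843,-.036,.19],tool(83.6));shot('scene','s1.png')"
```

```text
time: 3.02
ee_pos: [0.484, -0.0369, 0.2089]
eef_rot: [0.749, 0.663, -0.001, -0.001]
ft_force: [-1.1, -0.1, 0.2]
width: 0.0871
grip_force: 0.0
time: 3.43
ee_pos: [0.4851, -0.0362, 0.1912]
eef_rot: [0.749, 0.663, 0.0, 0.0]
ft_force: [0.2, -0.3, 0.1]
width: 0.0869
grip_force: 0.0
t 3.43 pos [ 0.4851 -0.0362  0.1912] q [ 0.57  0.35 -0.66  2.    0.28  0.88 -0.36] w 0.0869 gf 0.0 F [ 0.2 -0.3  0.1]
shift now-axes [ 0.   -0.02  0.03] shift target-axes [ 0.   -0.02  0.03] turn [ 0.    0.   -0.08]
```

View pics/s1.png

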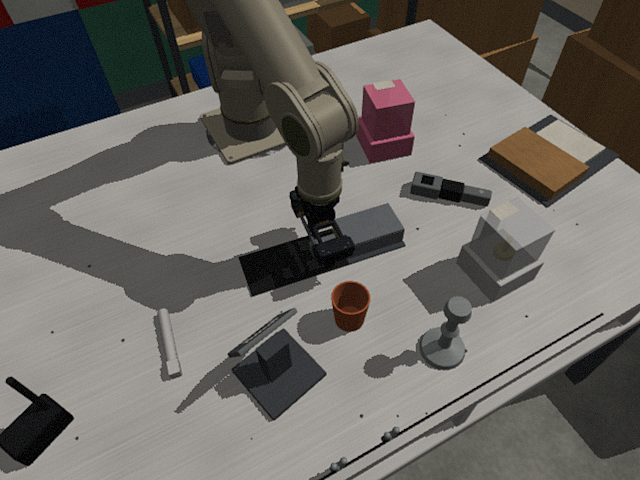

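The gripper straddles the tail at about (320,240), just in front of the sleeve. Closing the fingers.

```bash
python3 -m inch '[[0,0,0,0,0,-0.04],[0,0,0,0,0,-0.04],[0,0,0,0,0,0],[0,0,0,0,0,0],[0,0,0,0,0,0]]' -1 20
python3 -m inch '[[0,0,0,0,0,0],[0,0,0,0,0,0],[0,0,0,0,0,0],[0,0,0,0,0,0],[0,0,0,0,0,0]]'
```

```text
time: 3.9
ee_pos: [0.4849, -0.0363, 0.1909]
eef_rot: [0.745, 0.667, 0.0, 0.0]
ft_force: [-0.5, 0.7, -0.1]
width: 0.0615
grip_force: 0.0
time: 4.32
ee_pos: [0.4849, -0.0363, 0.1907]
eef_rot: [0.745, 0.667, 0.0, 0.0]
ft_force: [-0.2, 0.0, -1.8]
width: 0.0298
grip_force: 19.8
```

```bash
python3 -m inch '[[-0.1,0,0,0,0,0],[-0.15,0,0,0,0,0],[-0.2,0,0,0,0,0],[-0.2,0,0,0,0,0],[-0.2,0,0,0,0,0]]'
python3 -m inch '[[-0.25,0,0,0,0,0],[-0.25,0,0,0,0,0],[-0.25,0,0,0,0,0],[-0.25,0,0,0,0,0],[-0.25,0,0,0,0,0]]'
python3 -m inch '[[-0.25,0,0,0,0,0],[-0.25,0,0,0,0,0],[-0.25,0,0,0,0,0],[-0.25,0,0,0,0,0],[-0.25,0,0,0,0,0]]' | head -4
python3 -m inch '[[-0.2,0,0,0,0,0],[-0.15,0,0,0,0,0],[-0.08,0,0,0,0,0],[0,0,0,0,0,0],[0,0,0,0,0,0]]'
python3 -c "
from h import *
need([.4849-.151*.111,-.0363-.151*.994,.1907],tool(83.6))
shot('scene','s2.png');shot('top','t2.png')"
```

```text
time: 4.73
ee_pos: [0.481, -0.0712, 0.1907]
eef_rot: [0.746, 0.666, -0.0, 0.0]
ft_force: [0.6, 1.3, -0.1]
width: 0.0301
grip_force: 19.8
time: 5.15
ee_pos: [0.4754, -0.1209, 0.1907]
eef_rot: [0.745, 0.667, -0.0, 0.0]
ft_force: [0.4, 0.9, -0.5]
width: 0.0299
grip_force: 19.8
time: 5.57
ee_pos: [0.4699, -0.1704, 0.1907]
eef_rot: [0.745, 0.667, -0.0, 0.0]
ft_force: [-0.6, 0.8, -0.4]
time: 5.98
ee_pos: [0.468, -0.1867, 0.1907]
eef_rot: [0.745, 0.667, -0.0, 0.0]
ft_force: [-0.7, -1.2, -0.5]
width: 0.0297
grip_force: 19.9
t 5.98 pos [ 0.468  -0.1867  0.1907] q [ 0.81  0.37 -0.59  1.96  0.26  0.88 -0.03] w 0.0297 gf 19.9 F [-0.7 -1.2 -0.5]
shift now-axes [0.01 0.   0.  ] shift target-axes [0.01 0.   0.  ] turn [ 0.  0. -0.]
```

View pics/s2.png

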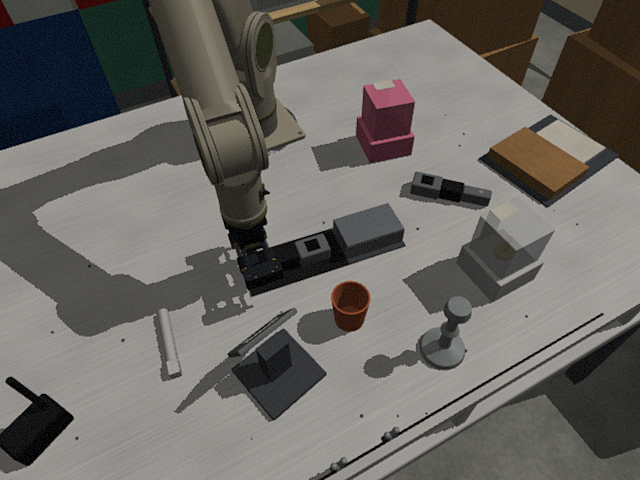

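The reader is fully out with its head at about (313,247), on the mat. Release, raise, move over the grip, and look.

```bash
python3 -m inch '[[0,0,0,0,0,0],[0,0,0,0,0,0],[0,0,0,0,0,0],[0,0,0,0,0,0],[0,0,0,0,0,0]]' 1
python3 -m inch '[[0,0,-0.1,0,0,0],[0,0,-0.3,0,0,0],[0,0,-0.6,0,0,0],[0,0,-0.8,0,0,0],[0,0,-0.8,0,0,0]]' | tail -2
python3 -m inch '[[-0.4,0,-0.6,0,0,0],[-0.8,0,-0.3,0,0,0],[-0.8,0,0,0,0,0],[-0.8,0,0,0,0,0],[0,0,0,0,0,0]]' | tail -2
python3 - <<'E'
from h import *
c=shot('top','t3.png');shot('scene','s3.png')
cv2.imwrite('pics/b.png',cv2.resize(c['pixels'][222:292,225:395,::-1],(796,328),interpolation=3))
E
```

```text
time: 6.5
ee_pos: [0.4681, -0.1864, 0.1908]
eef_rot: [0.745, 0.667, 0.0, 0.0]
ft_force: [-0.6, -0.3, -0.6]
width: 0.0555
grip_force: 0.0
width: 0.0845
grip_force: 0.0
width: 0.0874
grip_force: 0.0
```

View pics/b.png

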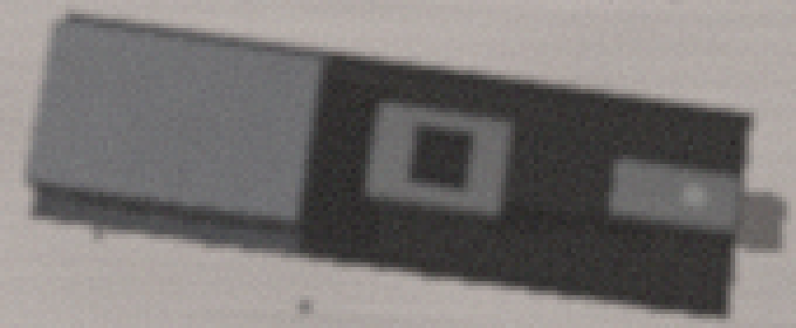

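Reader on the mat: head corners at crop (378,102)–(502,217), tail (612,158)–(738,233), with the tail end near the mat's edge as expected.

Run:
```python
from h import *
c=load('t3.png')
C=lambda x,y:((x+.5)/4.682-.5+225,(y+.5)/4.682-.5+222)
h=np.array([onz(c,*C(*p),.040) for p in[(378,102),(512,120),(502,217),(366,196)]])[:,:2]
t=np.array([onz(c,*C(*p),.038) for p in[(612,158),(742,174),(738,233),(610,215)]])[:,:2]
H=h.mean(0);T=t.mean(0);d=H-T;a=d/np.linalg.norm(d);print(H,T,np.linalg.norm(d),'yaw',np.degrees(np.arctan2(d[1],d[0])))
cen=(H-.06*a+T+.0615*a)/2;print('center',cen,H-.06*a,T+.0615*a)
need([*cen,.19],tool(np.degrees(np.arctan2(d[1],d[0]))))
```

```text
[ 0.48265781 -0.05732635] [ 0.46717937 -0.17771969] 0.12138426016493647 yaw 82.67392036081755
center [ 0.47501423 -0.11677914] [ 0.47500685 -0.11683654] [ 0.47502161 -0.11672174]
t 7.43 pos [ 0.4552 -0.2988  0.3315] q [ 0.98  0.26 -0.56  1.75  0.15  1.18  0.27] w 0.0867 gf 0.0 F [0.1 1.5 0. ]
shift now-axes [ 4.58 -0.03  3.54] shift target-axes [ 4.58 -0.09  3.54] turn [ 0.   -0.    0.12]
```

```bash
python3 -m inch '[[0.6,-0.01,0,0,0,0.02],[0.9,-0.01,0,0,0,0.02],[0.9,-0.01,0,0,0,0.02],[0.9,-0.01,0,0,0,0],[0.8,-0.01,0,0,0,0]]' | tail -2
python3 -m inch '[[0.4,0,0.2,0,0,0],[0.1,0,0.5,0,0,0],[0,0,0.7,0,0,0],[0,0,0.7,0,0,0],[0,0,0,0,0,0]]' | tail -2
python3 -c "
from h import *
need([.475,-.1168,.19],tool(83.2))"
```

```text
width: 0.0868
grip_force: 0.0
width: 0.0873
grip_force: 0.0
t 8.27 pos [ 0.4731 -0.1132  0.2431] q [ 0.76  0.27 -0.68  1.97  0.2   0.98 -0.13] w 0.0873 gf 0.0 F [-1.8 -0.6 -0.8]
shift now-axes [-0.09  0.07  1.33] shift target-axes [-0.08  0.06  1.33] turn [-0.05 -0.01  0.02]
```

```bash
python3 -m inch '[[-0.04,0.03,0.4,0,0,0],[-0.04,0.03,0.4,0,0,0],[0,0,0.3,0,0,0],[0,0,0.15,0,0,0],[0,0,0.08,0,0,0]]' | tail -2
python3 -m inch '[[0,0,0,0,0,0],[0,0,0,0,0,0],[0,0,0,0,0,0],[0,0,0,0,0,0],[0,0,0,0,0,0]]' -1 30| tail -2
python3 -m inch '[[0,0,0,0,0,0],[0,0,0,0,0,0],[0,0,0,0,0,0],[0,0,0,0,0,0],[0,0,0,0,0,0]]' 
python3 -c "
from h import *
need([.475,-.1168,.19],tool(83.2))"
```

```text
width: 0.0868
grip_force: 0.0
width: 0.0614
grip_force: 0.0
time: 9.52
ee_pos: [0.477, -0.1183, 0.1936]
eef_rot: [0.748, 0.664, -0.0, 0.0]
ft_force: [-0.5, -0.3, 0.6]
width: 0.0376
grip_force: 30.0
t 9.52 pos [ 0.477  -0.1183  0.1936] q [ 0.73  0.35 -0.65  1.99  0.27  0.88 -0.18] w 0.0376 gf 30.0 F [-0.5 -0.3  0.6]
shift now-axes [ 0.03 -0.05  0.09] shift target-axes [ 0.03 -0.05  0.09] turn [0. 0. 0.]
```

```bash
python3 -m inch '[[0,0,-0.1,0,0,0],[0,0,-0.2,0,0,0],[0,0,-0.3,0,0,0],[0,0,-0.4,0,0,0],[0,0,-0.4,0,0,0]]' | tail -2
python3 -m inch '[[0,0,-0.5,0,0,0],[0,0,-0.5,0,0,0],[0,0,-0.4,0,0,0],[0,0,-0.2,0,0,0],[0,0,0,0,0,0]]'
python3 - <<'E'
from h import *
c=load('t3.png');g=cv2.GaussianBlur(cv2.cvtColor(c['pixels'],cv2.COLOR_RGB2GRAY),(3,3),0).astype(float)
def edge(us,v0,z,sgn,lo=5):
    P=[]
    for u in us:
        vs=np.arange(int(v0(u))-lo,int(v0(u))+lo+1);d=sgn*(g[vs+1,u]-g[vs-1,u])
        i=d.argmax()
        if 0<i<len(d)-1:
            k=d[i-1:i+2];off=(k[0]-k[2])/(2*(k[0]-2*k[1]+k[2])+1e-9);P.append((u,vs[i]+off))
    P=np.array(P)
    for _ in range(3):
        q=np.polyfit(P[:,0],P[:,1],1);e=P[:,1]-np.polyval(q,P[:,0]);P=P[abs(e)<max(.4,2*e.std())]
    a,b=[onz(c,u,np.polyval(q,u),z) for u in(us[0],us[-1])]
    print(len(P),round(e.std(),2),'v',np.polyval(q,[us[0],us[-1]]),a[:2],b[:2],'yaw',np.degrees(np.arctan2(b[0]-a[0],a[1]-b[1])))
edge(range(150,194),lambda u:161,.165,-1,4)     # cube front top edge
edge(range(161,181),lambda u:161,.165,-1,4)
edge(range(161,181),lambda u:147,.165,1,4)   # fold rear edge
# riser bottom front edge on the top of riser/cart
zc=.025*np.cos(np.pi/6)
edge(range(394,420),lambda u:170-(u-392)*.2,.115+zc,1,3)
edge(range(394,420),lambda u:187-(u-392)*.2,.115-zc,-1,3)
s=load('s3.png')['pixels'][190:310,440:570,::-1]
cv2.imwrite('pics/c.png',cv2.resize(s,None,fx=5,fy=5,interpolation=3))
E
```

```text
width: 0.0381
grip_force: 30.0
time: 10.35
ee_pos: [0.4775, -0.1182, 0.3159]
eef_rot: [0.748, 0.664, 0.001, 0.002]
ft_force: [0.2, -0.3, -3.0]
width: 0.0379
grip_force: 30.0
42 0.23 v [160.61823089 160.81675697] [0.66119015 0.31208713] [0.66361182 0.22051876] yaw 1.514922109183213
20 0.08 v [161.01607564 160.78279923] [0.66102444 0.28864911] [0.66281914 0.24825755] yaw 2.544122774099022
20 0.17 v [147.06596558 147.43252676] [0.69271846 0.29138221] [0.69319909 0.25063697] yaw 0.675822986974852
26 0.08 v [170.06771329 164.78217551] [ 0.66621765 -0.22067339] [ 0.68046836 -0.27755962] yaw 14.063883116290617
26 0.08 v [187.0129329  181.66930879] [ 0.64029234 -0.22893434] [ 0.65505546 -0.28799936] yaw 14.0333760828783
```

View pics/c.png

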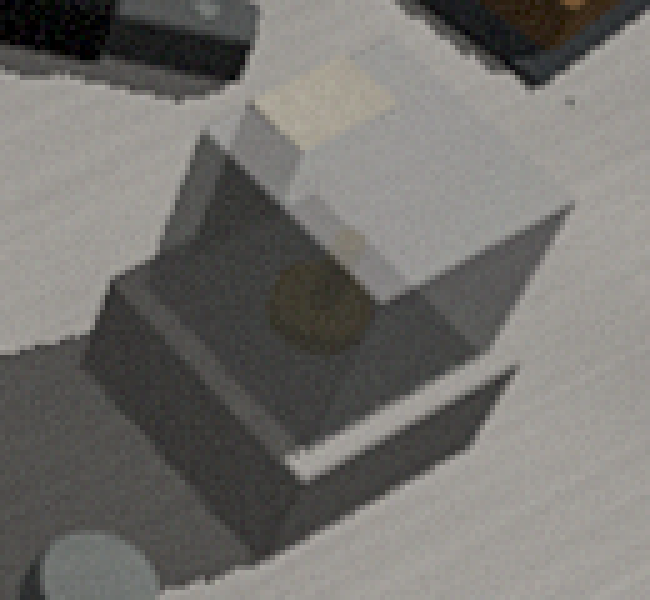

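The cube shows in the scene crop with top corners at (203,130), (380,302) and (573,205), and riser top corners at (113,280), (302,483) and (518,368).

Run:
```python
from h import *
c=load('s3.png')
C=lambda x,y:((x+.5)/5-.5+440,(y+.5)/5-.5+190)
P=lambda p,z:onz(c,*C(*p),z)[:2]
for z,(a,b,d) in((.165,[(203,130),(380,302),(573,205)]),(.065,[(113,280),(302,483),(518,368)]),(0,[(85,362),(258,560),(470,448)])):
    a,b,d=P(a,z),P(b,z),P(d,z);f=lambda v:np.degrees(np.arctan2(v[1],v[0]))
    print(z,np.round([a,b,d],4).tolist(),np.linalg.norm(b-a),np.linalg.norm(d-b),'yaw',f(b-a),f(d-b)-90,'face mid',(a+d)/2+(a-b)/2*(1.01 if z==.165 else .842))
# stand: mean of edges from the sub-pixel fit, label middle needs ends: earlier mid
need([.507,.264,.285],tool(1.5))
```

```text
0.165 [[0.6685, 0.2195], [0.7654, 0.222], [0.7652, 0.3171]] 0.09691358478414891 0.0951227213603617 yaw 1.4801920862724505 0.06692196468823397 face mid [0.66793326 0.26703161]
0.065 [[0.6595, 0.2099], [0.7763, 0.2116], [0.7755, 0.3263]] 0.11674935003089243 0.11463555141298916 yaw 0.8411462140083927 0.4108571974547601 face mid [0.66834705 0.26736265]
0 [[0.6572, 0.2138], [0.7734, 0.2137], [0.7736, 0.3307]] 0.11618796342676012 0.11699802656229011 yaw -0.02136038994750027 -0.08141696877001436 face mid [0.66650639 0.27227065]
t 10.35 pos [ 0.4775 -0.1182  0.3159] q [ 0.8   0.17 -0.7   1.89  0.12  1.12 -0.06] w 0.0379 gf 30.0 F [ 0.2 -0.3 -3. ]
shift now-axes [ 9.58 -0.4   0.76] shift target-axes [ 0.99 -9.53  0.77] turn [ 3.000e-02 -1.000e-02  1.188e+01]
```

```bash
python3 -m inch '[[0.2,0,0,0,0,0],[0.5,-0.05,0,0,0,0],[0.7,-0.05,0,0,0,0],[0.7,-0.05,0,0,0,0],[0.7,-0.05,0,0,0,0]]' | tail -2
python3 -m inch '[[0.7,-0.05,0,0,0,0],[0.7,-0.05,0,0,0,0],[0.7,-0.05,0,0,0,0],[0.7,-0.05,0,0,0,0],[0.7,0,0,0,0,0]]' | tail -2
python3 -m inch '[[0.7,0,0,0,0,0],[0.7,0,0,0,0,0],[0.6,0,0,0,0,0],[0.4,0,0,0,0,0],[0.2,0,0,0,0,0]]'
python3 -c "
from h import *
need([.508,.2648,.2866],tool(1.0))"
```

```text
width: 0.0378
grip_force: 30.0
width: 0.0379
grip_force: 30.0
time: 11.6
ee_pos: [0.5021, 0.24, 0.3123]
eef_rot: [0.747, 0.665, -0.0, -0.001]
ft_force: [-1.4, -0.7, -2.3]
width: 0.038
grip_force: 30.0
t 11.6 pos [0.5021 0.24   0.3123] q [ 0.2   0.38 -0.87  1.72  0.31  1.18 -0.87] w 0.038 gf 30.0 F [-1.4 -0.7 -2.3]
shift now-axes [0.63 0.08 0.64] shift target-axes [ 0.16 -0.62  0.64] turn [-2.000e-02  1.000e-02  1.199e+01]
```

```bash
python3 -m inch '[[0,0,0,0,0,0.3],[0,0,0,0,0,0.6],[0,0,0,0,0,0.8],[0,0,0,0,0,0.8],[0,0,0,0,0,0.8]]' | tail -2
python3 -m inch '[[0,0,0,0,0,0.8],[0,0,0,0,0,0.8],[0,0,0,0,0,0.8],[0,0,0,0,0,0.8],[0,0,0,0,0,0.8]]' | tail -2
python3 -m inch '[[0,0,0,0,0,0.8],[0,0,0,0,0,0.8],[0,0,0,0,0,0.8],[0,0,0,0,0,0.8],[0,0,0,0,0,0.8]]' | tail -2
python3 -c "
from h import *
need([.508,.2648,.2866],tool(1.0))"
```

```text
width: 0.0377
grip_force: 29.9
width: 0.0378
grip_force: 29.9
width: 0.0375
grip_force: 29.9
t 12.85 pos [0.5029 0.2366 0.3125] q [ 0.03  0.32 -0.65  1.73  0.21  1.16 -2.16] w 0.0375 gf 29.9 F [-0.2  0.6 -2.5]
shift now-axes [ 0.19 -0.69  0.65] shift target-axes [ 0.14 -0.7   0.65] turn [0.01 0.01 0.61]
```

```bash
python3 -m inch '[[0.03,-0.14,0.13,0,0,0.12],[0.03,-0.14,0.13,0,0,0.12],[0.03,-0.14,0.13,0,0,0.12],[0.03,-0.14,0.13,0,0,0.12],[0.03,-0.14,0.13,0,0,0.12]]' | tail -2
python3 -m inch '[[0,0,0,0,0,0],[0,0,0,0,0,0],[0,0,0,0,0,0],[0,0,0,0,0,0],[0,0,0,0,0,0]]' | tail -2
python3 - <<'E'
from h import *
need([.508,.2648,.2866],tool(1.0))
a=shot('top','t4.png')['pixels'][120:270,120:270,::-1];b=shot('scene','s4.png')['pixels'][120:310,360:570,::-1]
cv2.imwrite('pics/d.png',np.hstack([cv2.resize(a,(398,398),interpolation=3),cv2.resize(b,(400,362),interpolation=3)[:398] if False else cv2.copyMakeBorder(cv2.resize(b,(400,362),interpolation=3),0,36,0,0,0)]))
E
```

```text
width: 0.0381
grip_force: 30.0
width: 0.0379
grip_force: 30.0
t 13.68 pos [0.5075 0.2651 0.2878] q [-0.04  0.38 -0.63  1.72  0.25  1.12 -2.29] w 0.0379 gf 30.0 F [ 0.7  0.6 -2.8]
shift now-axes [0.01 0.01 0.03] shift target-axes [0.01 0.01 0.03] turn [ 0.   -0.    0.05]
```

View pics/d.png

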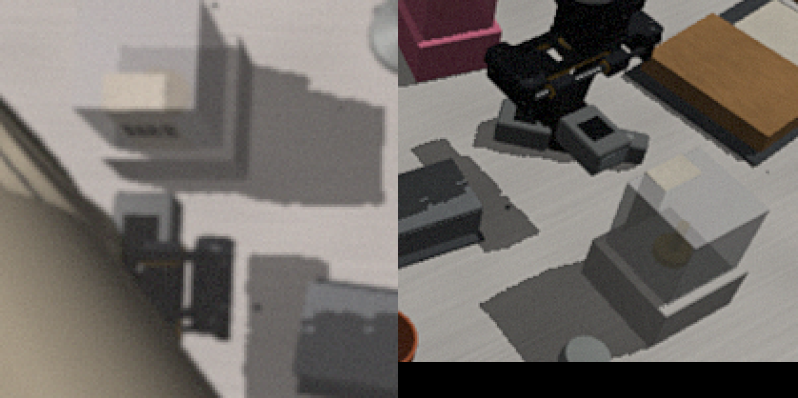

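The reader is held level in front of the cube, its nose pointing at the label (top crop nose edge about (115..172,191), cube edge at row 108). I'll check the nose distance numerically from the same view.

Run:
```python
from h import *
c=load('t4.png');g=cv2.GaussianBlur(cv2.cvtColor(c['pixels'],cv2.COLOR_RGB2GRAY),(3,3),0).astype(int)
C=lambda x,y:((x+.5)/2.653-.5+120,(y+.5)/2.653-.5+120)
print(C(115,191),C(172,191))
for u in(166,170,174,178,182):
    d=g[185:198,u];k=np.argmax(np.abs(np.diff(d)));print(u,d.tolist(),185+k+.5)
print(g[195,155:200].tolist());
for z,x,y in((.133,115,191),(.133,172,191)):print(onz(c,*C(x,y),z))
print('expected nose',proj(c,[.6035,.2915,.133]),proj(c,[.6035,.2415,.133]))
# scene nose: head front face outline
s=load('s4.png');S=lambda x,y:((x-398+.5)/1.905-.5+360,(y+.5)/1.905-.5+120)
print('scene nose front top edge exp',proj(s,[.6035,.2915,.133]),proj(s,[.6035,.2415,.133]),proj(s,[.6035,.2415,.097]))
print('seen',S(628,130),S(597,172),S(558,112),S(594,138))
```

```text
(163.03562005277044, 191.68243497926875) (184.52073124764416, 191.68243497926875)
166 [91, 110, 139, 166, 179, 178, 163, 140, 124, 119, 120, 123, 123] 186.5
170 [82, 85, 102, 134, 165, 177, 169, 148, 128, 119, 119, 120, 120] 187.5
174 [85, 87, 93, 110, 138, 162, 164, 146, 125, 116, 116, 118, 118] 188.5
178 [85, 87, 92, 102, 116, 136, 149, 140, 122, 113, 113, 115, 115] 189.5
182 [85, 87, 92, 98, 104, 110, 117, 117, 112, 110, 111, 112, 111] 190.5
[150, 168, 176, 179, 182, 182, 176, 161, 142, 127, 122, 120, 120, 120, 119, 119, 119, 118, 117, 116, 116, 115, 114, 113, 113, 114, 114, 111, 103, 89, 82, 96, 126, 155, 172, 177, 177, 178, 179, 179, 179, 178, 178, 178, 178]
[0.60209629 0.28937469 0.133     ]
[0.60344904 0.24264466 0.133     ]
expected nose [np.float64(162.11459313380976), np.float64(191.04035647399203)] [np.float64(185.04678641869234), np.float64(191.6746349749692)]
scene nose front top edge exp [np.float64(483.35649251312213), np.float64(192.77613870741743)] [np.float64(464.4554345333656), np.float64(201.21898109994436)] [np.float64(460.7453606004334), np.float64(212.67898365805394)]
seen (480.497375328084, 188.00393700787401) (464.2244094488189, 210.0511811023622) (443.751968503937, 178.5551181102362) (462.64960629921256, 192.20341207349082)
```

Nose measures at x≈0.603, y≈0.266, i.e. about 60 mm from the face and centred. Holding for over 2 s.

```bash
python3 -m inch '[[0,0,0.02,0,0,0.02],[0,0,0,0,0,0],[0,0,0,0,0,0],[0,0,0,0,0,0],[0,0,0,0,0,0]]' | tail -2
python3 -m inch '[[0,0,0,0,0,0],[0,0,0,0,0,0],[0,0,0,0,0,0],[0,0,0,0,0,0],[0,0,0,0,0,0]]' | tail -2
python3 -m inch '[[0,0,0,0,0,0],[0,0,0,0,0,0],[0,0,0,0,0,0],[0,0,0,0,0,0],[0,0,0,0,0,0]]' | tail -2
python3 -m inch '[[0,0,0,0,0,0],[0,0,0,0,0,0],[0,0,0,0,0,0],[0,0,0,0,0,0],[0,0,0,0,0,0]]' | tail -2
python3 -m inch '[[0,0,0,0,0,0],[0,0,0,0,0,0],[0,0,0,0,0,0],[0,0,0,0,0,0],[0,0,0,0,0,0]]' | tail -2
python3 -m inch '[[0,0,0,0,0,0],[0,0,0,0,0,0],[0,0,0,0,0,0],[0,0,0,0,0,0],[0,0,0,0,0,0]]' | tail -2
python3 -m inch '[[0,0,0,0,0,0],[0,0,0,0,0,0],[0,0,0,0,0,0],[0,0,0,0,0,0],[0,0,0,0,0,0]]' | tail -2
python3 - <<'E'
from h import *
need([.508,.2648,.2866],tool(1.0))
# stand pose
Rt=tool(14,30);L=np.array([.660,-.2534,.115]);M=Rt.as_matrix();cen=L-.155*M[:,0];tcp=cen-.0013*M[:,0]-.1716*M[:,2]
print('stand centre',cen,'tcp',tcp);need(tcp,Rt)
print('via'); need([.45,-.27,.42],tool(14))
E
```

```text
width: 0.0374
grip_force: 30.0
width: 0.0378
grip_force: 30.0
width: 0.0377
grip_force: 30.0
width: 0.0376
grip_force: 30.0
width: 0.0379
grip_force: 30.0
width: 0.0378
grip_force: 30.0
width: 0.0382
grip_force: 30.0
t 16.7 pos [0.5073 0.2654 0.2867] q [-0.04  0.38 -0.63  1.72  0.25  1.12 -2.29] w 0.0382 gf 30.0 F [-0.2 -0.2 -2.7]
shift now-axes [0.02 0.02 0.  ] shift target-axes [0.02 0.02 0.  ] turn [ 0.   -0.    0.04]
stand centre [ 0.52975338 -0.28587413  0.1925    ] tcp [ 0.61191237 -0.26538959  0.34175996]
t 16.7 pos [0.5073 0.2654 0.2867] q [-0.04  0.38 -0.63  1.72  0.25  1.12 -2.29] w 0.0382 gf 30.0 F [-0.2 -0.2 -2.7]
shift now-axes [ 2.32 13.32 -1.37] shift target-axes [-1.27 13.51 -0.85] turn [-0.48 -4.35 -1.81]
via
t 16.7 pos [0.5073 0.2654 0.2867] q [-0.04  0.38 -0.63  1.72  0.25  1.12 -2.29] w 0.0382 gf 30.0 F [-0.2 -0.2 -2.7]
shift now-axes [-1.73 13.35 -3.33] shift target-axes [-4.63 12.64 -3.33] turn [ 0.   -0.   -1.85]
```

```bash
python3 -m inch '[[-0.2,0,-0.2,0,0,0],[-0.35,0.2,-0.5,0,0,0],[-0.4,0.5,-0.6,0,0,0],[-0.4,0.7,-0.7,0,0,0],[-0.3,0.7,-0.6,0,0,0]]' | tail -2
python3 -m inch '[[0,0.8,-0.4,0,0,0],[0,0.8,-0.2,0,0,-0.1],[0,0.8,0,0,0,-0.1],[0,0.8,0,0,0,-0.1],[0,0.8,0,0,0,-0.1]]' | tail -2
python3 -m inch '[[0,0.8,0,0,0,-0.1],[0,0.8,0,0,0,-0.1],[0,0.8,0,0,0,-0.1],[0,0.8,0,0,0,-0.1],[0,0.8,0,0,0,-0.1]]' | tail -2
python3 -m inch '[[0,0.8,0,0,0,-0.1],[0,0.7,0,0,0,-0.1],[0,0.6,0,0,0,-0.1],[0,0.4,0,0,0,-0.1],[0,0.2,0,0,0,-0.1]]' | tail -2
python3 - <<'E'
from h import *
need([.45,-.27,.42],tool(14))
Rt=tool(14,30);M=Rt.as_matrix()
tcp=np.array([.61191237,-.26538959,.34175996])-.04*M[:,0];need(tcp,Rt)
E
```

```text
width: 0.0378
grip_force: 30.0
width: 0.0376
grip_force: 30.0
width: 0.0377
grip_force: 30.0
width: 0.0372
grip_force: 30.0
t 18.37 pos [ 0.4796 -0.2471  0.4144] q [ 0.58  0.15 -0.21  1.67  0.03  1.33 -1.02] w 0.0372 gf 30.0 F [ 0.3  0.  -2.5]
shift now-axes [-0.83  0.42 -0.14] shift target-axes [-0.86  0.38 -0.14] turn [ 0.   -0.   -0.47]
t 18.37 pos [ 0.4796 -0.2471  0.4144] q [ 0.58  0.15 -0.21  1.67  0.03  1.33 -1.02] w 0.0372 gf 30.0 F [ 0.3  0.  -2.5]
shift now-axes [2.3  1.12 1.32] shift target-axes [2.59 1.24 0.02] turn [-0.12 -4.36 -0.46]
```

```bash
python3 -m inch '[[0,0,0,-0.01,-0.3,-0.05],[0,0,0,-0.02,-0.5,-0.05],[0,0,0,-0.02,-0.6,-0.05],[0,0,0,-0.02,-0.6,-0.05],[0,0,0,-0.02,-0.6,-0.05]]' | tail -2
python3 -m inch '[[0.1,0.1,0,-0.02,-0.6,-0.05],[0.2,0.1,0,-0.01,-0.5,-0.05],[0.3,0.2,0,0,-0.4,-0.05],[0.4,0.2,0,0,-0.26,-0.05],[0.4,0.2,0,0,0,0]]' | tail -2
python3 -m inch '[[0.4,0.2,0,0,0,0],[0.4,0.1,0,0,0,0],[0.2,0.1,0,0,0,0],[0.1,0,0,0,0,0],[0,0,0,0,0,0]]' | tail -2
python3 - <<'E'
from h import *
Rt=tool(14,30);M=Rt.as_matrix()
tcp=np.array([.61191237,-.26538959,.34175996]);need(tcp,Rt)
E
```

```text
width: 0.038
grip_force: 30.0
width: 0.0376
grip_force: 30.0
width: 0.0376
grip_force: 30.0
t 19.62 pos [ 0.5774 -0.2702  0.367 ] q [ 0.43  0.55 -0.19  1.29  0.34  1.78 -1.1 ] w 0.0376 gf 30.0 F [ 0.1  0.1 -1.3]
shift now-axes [1.07 0.09 0.11] shift target-axes [1.07 0.09 0.11] turn [-0.01 -0.    0.01]
```

```bash
python3 -m inch '[[0.2,0.02,0.02,0,0,0],[0.3,0.03,0.03,0,0,0],[0.3,0.03,0.03,0,0,0],[0.2,0.01,0.03,0,0,0],[0.07,0,0,0,0,0]]' | tail -2
python3 -m inch '[[0,0,0,0,0,0],[0,0,0,0,0,0],[0,0,0,0,0,0],[0,0,0,0,0,0],[0,0,0,0,0,0]]' | tail -2
python3 - <<'E'
from h import *
Rt=tool(14,30);M=Rt.as_matrix()
tcp=np.array([.61191237,-.26538959,.34175996]);need(tcp,Rt)
a=shot('top','t5.png')['pixels'][130:250,350:470,::-1];b=shot('scene','s5.png')['pixels'][220:400,130:330,::-1]
cv2.imwrite('pics/e.png',np.hstack([cv2.resize(a,(360,360),interpolation=3),cv2.resize(b,(400,360),interpolation=3)]))
st=r.read_state();T=R.from_quat(st['eef_rot']).as_matrix();cen=st['ee_pos']+.1716*T[:,2]+.0013*T[:,0]
X,Y,Z=T[:,0],-T[:,1],-T[:,2]
for n,k in(('top','t5.png'),('scene','s5.png')):
    c=load(k)
    o,f=((350,130),3) if n=='top' else ((130,220),2)
    for y in(.025,-.025):
        for z in(.018,-.018):
            p=proj(c,cen+.095*X+y*Y+z*Z);print(n,y,z,'crop',round((p[0]-o[0]+.5)*f+(360 if n=='scene' else 0)),round((p[1]-o[1]+.5)*f))
E
```

```text
width: 0.0377
grip_force: 30.0
width: 0.0378
grip_force: 30.0
t 20.45 pos [ 0.6116 -0.2663  0.3425] q [ 0.4   0.64 -0.19  1.21  0.34  1.78 -1.12] w 0.0378 gf 30.0 F [ 0.7 -0.7 -2.7]
shift now-axes [ 0.02 -0.02  0.01] shift target-axes [ 0.02 -0.02  0.01] turn [-0.   -0.   -0.01]
top 0.025 0.018 crop 168 182
top 0.025 -0.018 crop 165 217
top -0.025 0.018 crop 234 168
top -0.025 -0.018 crop 229 203
scene 0.025 0.018 crop 603 145
scene 0.025 -0.018 crop 595 151
scene -0.025 0.018 crop 556 179
scene -0.025 -0.018 crop 550 183
```

View pics/e.png

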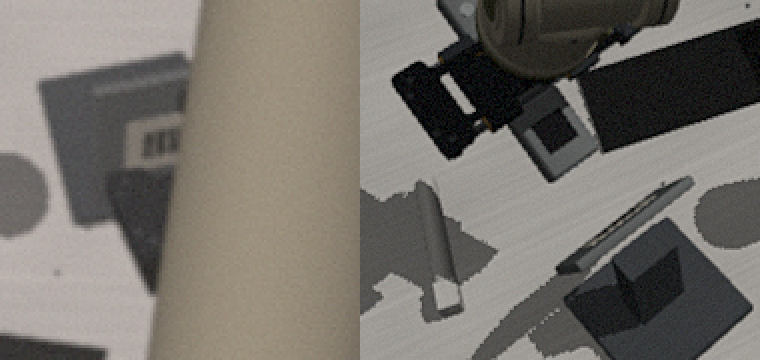

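Scene crop: nose top corners at (600,147) and (553,181), 1.5 px from prediction. Panel edge runs (692,180)–(557,270). I'll compare it with the expected panel corners.

Run:
```python
from h import *
M=tool(14,30).as_matrix();X,Y,Z=M[:,0],-M[:,1],-M[:,2];L=np.array([.660,-.2534,.115])
c=load('s5.png');t=load('t5.png')
for z in(.06,-.06):
    for y in(.06,-.06):
        for x in (0,.006):
            P=L+y*Y+z*Z+x*X;p=proj(c,P);q=proj(t,P);print(y,z,x,'scene crop',round((p[0]-130+.5)*2+360),round((p[1]-220+.5)*2),'top crop',round((q[0]-350+.5)*3),round((q[1]-130+.5)*3),P.round(3))
```

```text
0.06 0.06 0 scene crop 688 171 top crop 97 95 [ 0.675 -0.188  0.167]
0.06 0.06 0.006 scene crop 692 176 top crop 94 90 [ 0.68  -0.187  0.164]
-0.06 0.06 0 scene crop 573 259 top crop 255 62 [ 0.704 -0.304  0.167]
-0.06 0.06 0.006 scene crop 577 265 top crop 251 58 [ 0.709 -0.303  0.164]
0.06 -0.06 0 scene crop 654 186 top crop 93 212 [ 0.616 -0.202  0.063]
0.06 -0.06 0.006 scene crop 658 191 top crop 91 207 [ 0.621 -0.201  0.06 ]
-0.06 -0.06 0 scene crop 552 264 top crop 237 181 [ 0.645 -0.319  0.063]
-0.06 -0.06 0.006 scene crop 555 270 top crop 235 176 [ 0.65  -0.318  0.06 ]
```

The panel agrees within about 3 mm. Hold for over 2 s.

```bash
python3 -m inch '[[0.03,-0.01,0,0,0,0],[0,0,0,0,0,0],[0,0,0,0,0,0],[0,0,0,0,0,0],[0,0,0,0,0,0]]' | tail -2
python3 -m inch '[[0,0,0,0,0,0],[0,0,0,0,0,0],[0,0,0,0,0,0],[0,0,0,0,0,0],[0,0,0,0,0,0]]' | tail -2
python3 -m inch '[[0,0,0,0,0,0],[0,0,0,0,0,0],[0,0,0,0,0,0],[0,0,0,0,0,0],[0,0,0,0,0,0]]' | tail -2
python3 -m inch '[[0,0,0,0,0,0],[0,0,0,0,0,0],[0,0,0,0,0,0],[0,0,0,0,0,0],[0,0,0,0,0,0]]' | tail -2
python3 -m inch '[[0,0,0,0,0,0],[0,0,0,0,0,0],[0,0,0,0,0,0],[0,0,0,0,0,0],[0,0,0,0,0,0]]' | tail -2
python3 -m inch '[[0,0,0,0,0,0],[0,0,0,0,0,0],[0,0,0,0,0,0],[0,0,0,0,0,0],[0,0,0,0,0,0]]' | tail -2
python3 -m inch '[[0,0,0,0,0,0],[0,0,0,0,0,0],[0,0,0,0,0,0],[0,0,0,0,0,0],[0,0,0,0,0,0]]' | tail -2
python3 - <<'E'
from h import *
Rt=tool(14,30);M=Rt.as_matrix()
need([.6119,-.2654,.3418],Rt)
need([.4796,-.2471,.4144],tool(14))
E
```

```text
width: 0.038
grip_force: 30.0
width: 0.038
grip_force: 30.0
width: 0.0379
grip_force: 30.0
width: 0.0375
grip_force: 30.0
width: 0.0377
grip_force: 30.0
width: 0.0375
grip_force: 30.0
width: 0.0373
grip_force: 30.0
t 23.47 pos [ 0.6127 -0.2655  0.3414] q [ 0.4   0.64 -0.19  1.21  0.34  1.78 -1.12] w 0.0373 gf 30.0 F [-0.6  0.  -2.4]
shift now-axes [-0.02 -0.01  0.  ] shift target-axes [-0.02 -0.01  0.  ] turn [-0. -0. -0.]
t 23.47 pos [ 0.6127 -0.2655  0.3414] q [ 0.4   0.64 -0.19  1.21  0.34  1.78 -1.12] w 0.0373 gf 30.0 F [-0.6  0.  -2.4]
shift now-axes [-3.61 -1.25 -0.02] shift target-axes [-3.12 -1.25 -1.82] turn [-0.    4.36 -0.  ]
```

Reverse the path: back out along the reader's axis, then level it.

```bash
python3 -m inch '[[-0.2,0,0,0,0,0],[-0.4,0,0,0,0,0],[-0.5,-0.2,0,0,0,0],[-0.6,-0.3,0,0,0,0],[-0.6,-0.3,0,0,0,0]]' | tail -2
python3 -m inch '[[-0.6,-0.3,0,0,0,0],[-0.5,-0.15,0,0,0.3,0],[-0.2,0,0,0,0.5,0],[0,0,0,0,0.6,0],[0,0,0,0,0.6,0]]' | tail -2
python3 -m inch '[[0,0,0,0,0.6,0],[0,0,0,0,0.6,0],[0,0,0,0,0.6,0],[0,0,0,0,0.4,0],[0,0,0,0,0.16,0]]' | tail -2
python3 - <<'E'
from h import *
need([.4735,-.1175,.36],tool(14))
need([.4735,-.1175,.36],tool(83.4))
E
```

```text
width: 0.0379
grip_force: 30.0
width: 0.0377
grip_force: 30.0
width: 0.0376
grip_force: 30.0
t 24.72 pos [ 0.4785 -0.2475  0.4139] q [ 0.6   0.15 -0.22  1.67  0.03  1.33 -0.96] w 0.0376 gf 30.0 F [-0.4 -0.4 -2.9]
shift now-axes [ 0.66 -3.19  1.35] shift target-axes [ 0.67 -3.18  1.35] turn [ 0.01 -0.02 -0.01]
t 24.72 pos [ 0.4785 -0.2475  0.4139] q [ 0.6   0.15 -0.22  1.67  0.03  1.33 -0.96] w 0.0376 gf 30.0 F [-0.4 -0.4 -2.9]
shift now-axes [ 0.66 -3.19  1.35] shift target-axes [ 3.21 -0.5   1.35] turn [ 2.000e-02 -1.000e-02 -1.011e+01]
```

```bash
python3 -m inch '[[0.1,-0.5,0.2,0,0,0],[0.14,-0.7,0.3,0,0,0],[0.14,-0.7,0.3,0,0,-0.2],[0.14,-0.7,0.3,0,0,-0.4],[0.14,-0.59,0.25,0,0,-0.6]]' | tail -2
python3 -m inch '[[0,0,0,0,0,-0.8],[0,0,0,0,0,-0.8],[0,0,0,0,0,-0.8],[0,0,0,0,0,-0.8],[0,0,0,0,0,-0.8]]' | tail -2
python3 -m inch '[[0,0,0,0,0,-0.8],[0,0,0,0,0,-0.8],[0,0,0,0,0,-0.8],[0,0,0,0,0,-0.8],[0,0,0,0,0,-0.8]]' | tail -2
python3 -m inch '[[0,0,0,0,0,-0.6],[0,0,0,0,0,-0.3],[0,0,0,0,0,0],[0,0,0,0,0,0],[0,0,0,0,0,0]]' | tail -2
python3 - <<'E'
from h import *
need([.4735,-.1175,.1936],tool(83.4))
E
```

```text
width: 0.0379
grip_force: 29.9
width: 0.0377
grip_force: 29.9
width: 0.0379
grip_force: 29.9
width: 0.0375
grip_force: 30.0
t 26.38 pos [ 0.4717 -0.1171  0.3593] q [ 0.52  0.08 -0.38  1.86  0.03  1.2   0.01] w 0.0375 gf 30.0 F [ 1.1 -0.6 -1.7]
shift now-axes [-0.    0.05  4.14] shift target-axes [-0.01  0.05  4.14] turn [-0.01  0.   -0.01]
```

```bash
python3 -m inch '[[0,0.02,0.3,0,0,0],[0,0.02,0.5,0,0,0],[0,0.01,0.6,0,0,0],[0,0,0.6,0,0,0],[0,0,0.6,0,0,0]]' | tail -2
python3 -m inch '[[0,0,0.5,0,0,0],[0,0,0.4,0,0,0],[0,0,0.25,0,0,0],[0,0,0.1,0,0,0],[0,0,0.05,0,0,0]]' | tail -2
python3 -m inch '[[0,0,0.04,0,0,0],[0,0,0.03,0,0,0],[0,0,0.03,0,0,0],[0,0,0.02,0,0,0],[0,0,0,0,0,0]]'
python3 - <<'E'
from h import *
need([.4735,-.1175,.1936],tool(83.4))
E
```

```text
width: 0.0376
grip_force: 30.0
width: 0.0375
grip_force: 30.0
time: 27.63
ee_pos: [0.4739, -0.1173, 0.1987]
eef_rot: [0.747, 0.665, 0.0, 0.0]
ft_force: [-0.0, -0.7, -2.9]
width: 0.0379
grip_force: 30.0
t 27.63 pos [ 0.4739 -0.1173  0.1987] q [ 0.48  0.29 -0.37  2.01  0.14  0.87 -0.08] w 0.0379 gf 30.0 F [-0.  -0.7 -2.9]
shift now-axes [-0.01 -0.01  0.13] shift target-axes [-0.01 -0.01  0.13] turn [0. 0. 0.]
```

```bash
python3 -m inch '[[0,0,0.03,0,0,0],[0,0,0.03,0,0,0],[0,0,0.03,0,0,0],[0,0,0.02,0,0,0],[0,0,0,0,0,0]]'
python3 -m inch '[[0,0,0.02,0,0,0],[0,0,0,0,0,0],[0,0,0,0,0,0],[0,0,0,0,0,0],[0,0,0,0,0,0]]'
```

```text
time: 28.05
ee_pos: [0.4737, -0.1173, 0.1938]
eef_rot: [0.746, 0.665, -0.0, -0.0]
ft_force: [0.2, -0.1, -3.0]
width: 0.0378
grip_force: 30.0
time: 28.47
ee_pos: [0.4738, -0.1172, 0.1935]
eef_rot: [0.746, 0.665, -0.0, -0.0]
ft_force: [-4.3, 0.3, 5.9]
width: 0.0379
grip_force: 30.0
```

Contact with the mat (F up to +6 N). Release, retreat, and check.

```bash
python3 -m inch '[[0,0,-0.01,0,0,0],[0,0,0,0,0,0],[0,0,0,0,0,0],[0,0,0,0,0,0],[0,0,0,0,0,0]]' 1 | tail -3
python3 -m inch '[[0,0,0,0,0,0],[0,0,0,0,0,0],[0,0,0,0,0,0],[0,0,-0.1,0,0,0],[0,0,-0.3,0,0,0]]' | tail -2
python3 -m inch '[[0,0,-0.5,0,0,0],[0,0,-0.7,0,0,0],[0,0,-0.7,0,0,0],[0,0,-0.7,0,0,0],[-0.3,0,-0.5,0,0,0]]' | tail -2
python3 -m inch '[[-0.7,0,0,0,0,0],[-0.7,0,0,0,0,0],[-0.7,0,0,0,0,0],[-0.6,0,0,0,0,0],[-0.3,0,0,0,0,0]]' | tail -2
python3 -m inch '[[-0.3,0,0,0,0,0],[0,0,0,0,0,0],[0,0,0,0,0,0],[0,0,0,0,0,0],[0,0,0,0,0,0]]'
python3 - <<'E'
from h import *
shot('scene','s6.png');c=shot('top','t6.png')
t=cv2.resize(c['pixels'][90:300,100:480,::-1],(760,420),interpolation=3);cv2.imwrite('pics/f.png',t)
E
```

```text
ft_force: [0.5, -0.0, 0.1]
width: 0.0634
grip_force: 0.0
width: 0.0862
grip_force: 0.0
width: 0.0871
grip_force: 0.0
width: 0.087
grip_force: 0.0
time: 30.55
ee_pos: [0.4578, -0.2589, 0.3336]
eef_rot: [0.746, 0.666, 0.0, -0.0]
ft_force: [1.3, -0.3, 0.3]
width: 0.0874
grip_force: 0.0
```

View pics/f.png

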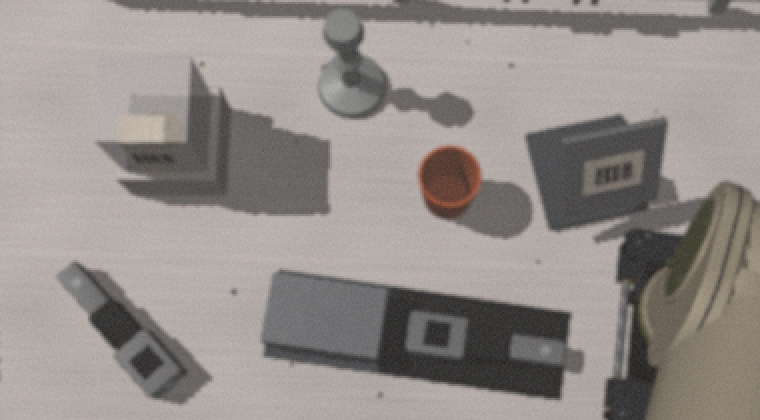

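The reader lies flat on the mat, head at (437,334) and tail at (540,350), centred across it. The cube, stand, candlestick and cup are where they were.

```bash
python3 -c "
from bench import job
print(job.close_job())"
```

```text
the job is handed in; nothing more can be done
None
```

The job is handed in at about 31 s. The reader was drawn out by its tail and regripped by its middle, then held over 2 s square at each label at about 60 mm, by my measurements. It now lies released on the middle of the mat, and nothing else looked disturbed in the pictures, though the cigar tube was out of view in the last one.

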